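# Register a power module in the corner of a test fixture

## Task

Take the steel stop blade out of its grey stand and put it fully down into the slot of the aluminium test fixture, and let go of it. Then set the black power module flat on the fixture, square to the blue fence, and press it into the corner so that one side bears on the fence and the neighbouring side bears on the blade, with a light but definite push (roughly 5 to 20 N) on each. Finish while still holding it pressed against both; do not ram it and do not disturb the tape, battery or fuse.

Things in the scene. Friction and masses are not known exactly. Their poses are not given: they have to be found in the camera images.
- fixture: Aluminium test fixture fixed to the desk, 150 x 150 mm, 30 mm thick. Origin at the centre of its underside; its flat top (the seat, with six small brass contacts) is at z = 30 mm. Its +x axis points away from the robot, give or take 0.3 rad; the blue fence stands along its far (+x) edge, the slot is at its left (+y). A small black connector sticks out 12 mm on the near side.
- slot (a point): Centre of the slot's mouth, at x = 15, y = 50, z = 30 mm in the fixture's frame, same axes. The slot runs along x: 80 mm long, 10.5 mm wide, 22 mm deep (floor 8 mm above the desk), open only at the top, its mouth chamfered by 3 mm and ringed by a black line.
- home (a point): Where the module's origin belongs, on the seat: x = 20, y = 11, z = 30 mm in the fixture's frame, same axes (y may come out 1 mm more by the blade's play).
- fence: Blue fence bar fixed to the fixture, 20 (x) x 105 (y) x 20 mm high, with two low screw heads. Origin at the centre of its underside, at x = +65, y = -17.5, z = 30 mm in the fixture's frame, same axes; its stop face looks to the fixture's -x and lies at fixture x = +55 mm.
- stand: Grey plastic parking stand fixed to the desk, 110 (x) x 40 (y) x 30 mm high, origin at the centre of its underside. A slot along its x axis, 74 x 10.5 mm and 22 mm deep (floor at z = 8 mm), holds the blade upright at the start.
- blade: Loose stop blade, 0.16 kg: steel plate 66 (x) x 8 (y) x 54 mm high, above it an orange grip 44 (x) x 14 (y) mm, from z = 52 to 78 mm, to be taken from above across y. Origin at the centre of its lower edge, z up. Same turned by 180 degrees. Fully down in the slot it stands 32 mm of steel above the seat, with 1.2 mm of play to each side; its stop face is then at about fixture y = +46 mm.
- module: Loose black power module, 0.2 to 0.4 kg, on the desk at the start: square body 70 x 70 x 22 mm, in the middle of its top a light-metal finned heat sink 50 (x) x 30 (y) mm up to z = 56 mm (foot 56 x 34 mm up to z = 26). Origin at the centre of its underside, z up. Gripped from above by the heat sink across y, the fingers stay inside the body's outline. Any quarter turn is right.
- tape: Roll of black tape, 70 mm across and 18 mm high, origin at the centre of its underside; leave alone.
- battery: Small green and white battery, 14 x 50 mm, lying; leave alone.
- fuse: White glass-type fuse with metal caps, 11 x 39 mm, lying; leave alone.

How it is judged:
By the outcome, as a careful person would: the job done as asked, in the order asked, and still so for the second after the job is handed in, while the arm keeps its last pose, push and grip.
It also fails if it takes over 58 s, if anything falls off the work surface, if the arm or the gripper's body presses on something with over 40 N, if the wrist force passes 120 N, or if a joint passes its speed limit or range.

## Robot

A 7-joint arm with a two-finger parallel gripper is mounted at the origin on the work surface; the furniture and walls round the work are solid. World frame = base frame: x ahead of the robot, y to its left, z up, the work surface at z = 0. Lengths are in m, angles in rad, forces in N, time in s.
With the tool pointing down it reaches from about 0.4 to 0.9 m from the base axis. Payload 5.6 kg.
Tool frame: the origin (TCP) lies midway between the tips of the shut fingers; the grasp point (between the pads) lies 19 mm behind it; z points along the fingers, y is the line along which they close (so a half turn about z gives the same grasp; the last joint's range is limited). The gripper opens to 92 mm and grips with 3 to 60 N. Pads are 20 mm wide; open, the fingers measure 128 mm over their backs; the gripper's body (75 mm by 189 mm) begins 69 mm behind the grasp point.
Start: joints at [1.155, 0.468, -0.012, 1.603, 0.006, 1.071, -0.056], TCP at [0.237, -0.605, 0.215] pointing down, gripper open.
Joint ranges: [-2.53, 2.53], [-0.31, 2.02], [-1.57, 1.55], [0.28, 2.44], [-1.29, 4.43], [0.15, 1.84], [-2.92, 2.92]. Speed limits (rad/s): [2.57, 2.57, 3.14, 3.14, 3.14, 3.14, 3.14].

## Interface

Orientations are given as a 3x3 rotation matrix whose columns are the frame's x, y, z axes.
In Python, from station import env, effector, solver, viewer, workorder, search_frame, tip_of gives the robot as it stands. Calls block until the motion is done:
- env.reach(position, orientation): joint-space move of the TCP to a pose.
- env.movel(position, frame=None, rate=0.15): straight line of the TCP; frame=None keeps the orientation; rate is the mean speed in m/s.
- env.goto_joints(angles): joint-space move.
- effector.release() and effector.grasp(squeeze=None): open the fingers fully, or close them until they stop; squeeze is the grip in N (None keeps the last).
- env.pause(seconds).
- solver.inverse_kinematics(position, orientation): joint angles nearest the present ones, or None.
- env.sense(): the state.
- viewer.read_camera(name): name is "scene" or "side" or "wrist"; returns (picture, depth): 420x560x3 uint8, red, green, blue; 420x560 float32, m along the optical axis (not along the pixel's ray), 0 where there is no reading.
- viewer.camera_info(name): a dict with "intrinsics" (3x3 intrinsics, pixels), "eye" and "rotation" of the camera in the world; the wrist camera has in their place "T_tool_cam" (4x4, takes a point from camera to tool coordinates, whose origin is the TCP and whose axes are the flange's). Camera axes: x right, y up, looking along -z (the intrinsics and any distortion apply to the point x, -y, -z); pixel columns grow to the right and rows downward; lengths in m; the calibration is good to about 2 mm. The wrist camera is an equidistant fisheye: a pixel r from the principal point sees the ray r / f radians off the axis. A picture is of the moment at which its call begins: read the wrist's pose just before it. camera_info takes no time and is no camera call.
A pose or a line that the arm cannot do raises env.PlanningError and nothing moves.
- workorder.finish_job(): hands the job in; it is judged then, once.
Trained networks look in the newest picture that a camera, given by its name, has taken for a name from the list of things; names that differ only in an ending like _2 or _b are one class to them, and where a whole thing is asked for, a point or a joint stands for the part that bears it (a point fixed in the world has none). Each returns a list of dicts, best first, with "score" (0 to 1); they miss things now and then, are a little off and sometimes report something else, mostly with a low value. They report only what shows in the picture. A call takes as long as a camera call.
- search_frame(camera, name): "at" ([x, y, z] in m, in world coordinates, good to about 4 mm: the middle of the surface that is visible of it).
- tip_of(camera, name): "at" ([x, y, z] in m, in world coordinates, good to about 4 mm: a listed point, or the origin of a listed thing).
The state is a dict: "t": time; "joint_positions": joint angles; "joint_velocities": joint speeds; "tau": joint torques, N m; "ee_pos": TCP position; "tcp_rot": TCP orientation; "wrist_force": force on the tool from outside, world axes, zero at the start; "moment": the same for the moment, N m; "gripper_width": finger opening in m; "grasp_force": force on a finger pad.
Only numpy, scipy, OpenCV 4.12 (cv2) and the standard library are available. Lean on these libraries where they do the work, as an engineer would, in place of code of your own. Each camera call takes 0.05 s, during which the arm holds its last target. There are 200 camera calls.

## Working session

There is one attempt and no reset: what is moved stays moved. The work goes in short steps, each a Python script; the robot and the scene stay as the last script left them, time stands still between calls to the robot, and variables do not carry over. Pictures are saved under pics/ and viewed, at most 10 in all, crops included, and the job is handed in when it is done.

```bash
ls; mkdir -p pics
python3 - <<'E'
from station import *
import cv2,numpy as np
for c in("scene","side"):
    p,d=viewer.read_camera(c); cv2.imwrite(f"pics/{c}0.png",p[:,:,::-1]); np.savez(f"{c}0.npz",p=p,d=d)
    i=viewer.camera_info(c); print(c,{k:np.round(v,4).tolist() if not isinstance(v,str) else v for k,v in i.items()})
    for n in("fixture","slot","home","fence","stand","blade","module","tape"):
        for f in(search_frame,tip_of):
            try: print(n,f.__name__,[(np.round(r["at"],4).tolist(),round(r["score"],2)) for r in f(c,n)[:2]])
            except Exception as e: print(n,f.__name__,e)
print(viewer.camera_info("wrist")); print(env.sense()["t"])
E
```

```text
pics
station.py
scene {'intrinsics': [[429.0429, 0.0, 281.6512], [0.0, 429.0429, 209.4804], [0.0, 0.0, 1.0]], 'eye': [0.0121, -0.3352, 0.7091], 'rotation': [[0.5422, 0.6107, -0.577], [-0.8402, 0.3956, -0.3709], [0.0018, 0.6859, 0.7277]]}
fixture call [([0.5445, 0.0497, 0.0295], 0.68)]
fixture call [([0.5565, 0.0585, -0.0013], 0.93), ([0.6215, 0.0494, 0.0307], 0.43)]
slot call [([0.5456, 0.051, 0.0302], 0.97), ([0.4073, -0.0761, 0.0106], 0.44)]
slot call [([0.5656, 0.1109, 0.0291], 0.78)]
home call [([0.5434, 0.0509, 0.0294], 0.87)]
home call [([0.5741, 0.077, 0.0278], 0.82)]
fence call [([0.6163, 0.0448, 0.0497], 0.68)]
fence call [([0.6186, 0.0492, 0.0318], 0.93)]
stand call [([0.577, -0.1966, 0.0321], 0.57)]
stand call [([0.6045, -0.1916, 0.0029], 0.58)]
blade call [([0.5917, -0.1942, 0.0718], 0.81)]
blade call [([0.6087, -0.1939, 0.0071], 0.74), ([0.5576, 0.0593, -0.0009], 0.59)]
module call [([0.4365, -0.2073, 0.0217], 0.6), ([0.4071, -0.0779, 0.0105], 0.18)]
module call [([0.447, -0.2038, 0.0003], 0.76)]
tape call [([0.3809, 0.1598, 0.0224], 0.69)]
tape call [([0.6068, -0.1903, 
[... 1002 characters left out ...]
4434, -0.1863, 0.0208], 0.96), ([0.6017, -0.1828, 0.0562], 0.38)]
module call []
tape call [([0.3821, 0.1712, 0.0185], 0.58)]
tape call [([0.3898, 0.1608, 0.0033], 0.68)]
{'intrinsics': array([[325.1922621 ,   0.        , 277.99464257],
       [  0.        , 325.1922621 , 204.67390112],
       [  0.        ,   0.        ,   1.        ]]), 'T_tool_cam': array([[ 1.04475150e-04,  9.67584376e-01,  2.52547945e-01,
         7.07568999e-02],
       [ 9.99999988e-01, -1.29231775e-04,  8.14399733e-05,
        -1.67871587e-03],
       [ 1.11437265e-04,  2.52547934e-01, -9.67584378e-01,
        -1.70750311e-01],
       [ 0.00000000e+00,  0.00000000e+00,  0.00000000e+00,
         1.00000000e+00]])}
1.7
```

View pics/scene0.png

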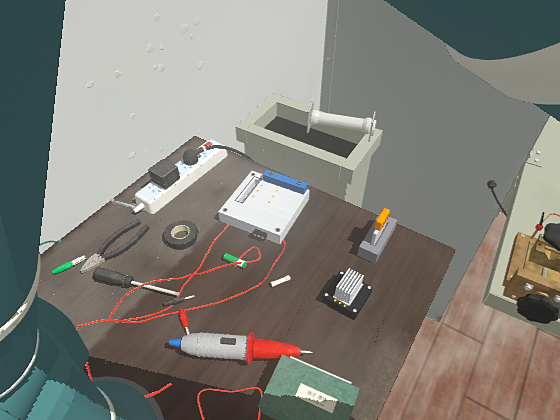

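View pics/side0.png

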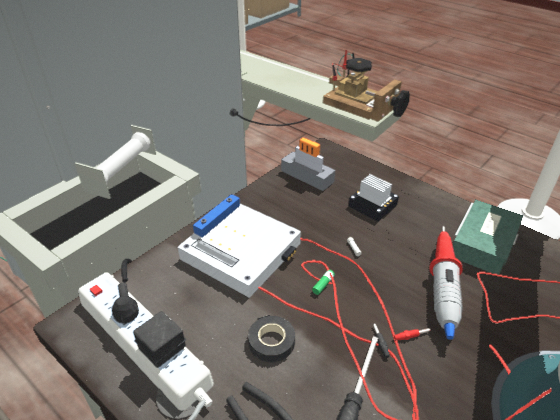

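The scene picture shows the fixture at about (265,205), with the slot at its left and the fence at the back. The stand and blade are at (378,237) and the module at (347,293). The side picture shows the same layout: fixture (240,248), blade (308,158), module (374,195). Next I'll fit poses from the depth clouds.

```bash
cat > h.py <<'E'
from station import *
import cv2,numpy as np
def unproject(c,p,d):
    i=viewer.camera_info(c);K=i["intrinsics"];v,u=np.mgrid[:420,:560]
    P=np.stack([(u-K[0,2])/K[0,0]*d,-(v-K[1,2])/K[1,1]*d,-d],-1)@np.array(i["rotation"]).T+i["eye"]
    return P
def wrist_cloud(T,p,d):   # T: 4x4 tool pose
    i=viewer.camera_info("wrist");K=i["intrinsics"];v,u=np.mgrid[:420,:560]
    x=(u-K[0,2])/K[0,0];y=(v-K[1,2])/K[1,1];r=np.hypot(x,y)+1e-9;t=np.tan(np.minimum(r,1.3))/r
    P=np.stack([x*t*d,-y*t*d,-d,np.ones_like(d)],-1)
    return (P@(T@i["T_tool_cam"]).T)[...,:3]
def tool():
    s=env.sense();T=np.eye(4);T[:3,:3]=s["tcp_rot"];T[:3,3]=s["ee_pos"];return T
def box(P,d,c,r,z0,z1):
    m=(d>0)&(np.hypot(P[...,0]-c[0],P[...,1]-c[1])<r)&(P[...,2]>z0)&(P[...,2]<z1)
    q=P[m]
    if len(q)<8: return None
    (a,b),(w,h),an=cv2.minAreaRect((q[:,:2]*1000).astype(np.float32))
    return f"c {a:.1f} {b:.1f} size {w:.1f} {h:.1f} ang {an:.1f} z {np.median(q[:,2])*1000:.1f} n {len(q)}"
E
cat > b.py <<'E'
from h import *
def report(P,d):
    for n,c,r,z0,z1 in(("fixtop",(.552,.058),.12,.026,.034),("fence",(.62,.05),.08,.046,.053),("standtop",(.606,-.192),.075,.026,.034),
      ("grip",(.606,-.192),.05,.082,.092),("steel",(.606,-.192),.05,.04,.06),("modbody",(.443,-.203),.06,.017,.0245),("modsink",(.443,-.203),.05,.051,.06)):
        print(n,box(P,d,c,r,z0,z1))
E
python3 - <<'E'
from b import *
for c in("scene","side"):
    f=np.load(c+"0.npz"); print(c); report(unproject(c,f["p"],f["d"]),f["d"])
s=env.sense();print(np.round(s["tcp_rot"],3).tolist(),s["wrist_force"],s["gripper_width"])
E
```

```text
scene
fixtop c 553.6 58.9 size 152.8 151.8 ang 6.5 z 29.0 n 2977
fence c 619.9 48.5 size 22.8 105.3 ang 6.9 z 48.9 n 291
standtop c 604.9 -192.2 size 112.9 40.8 ang 1.6 z 28.8 n 547
grip c 603.9 -192.6 size 42.6 13.9 ang 1.6 z 84.5 n 109
steel c 600.1 -196.3 size 7.9 62.6 ang 83.8 z 49.2 n 52
modbody c 448.3 -200.7 size 70.6 71.5 ang 89.1 z 20.9 n 709
modsink c 448.7 -201.1 size 30.7 51.5 ang 88.0 z 54.4 n 245
side
fixtop c 552.8 60.7 size 152.1 153.2 ang 6.1 z 29.3 n 4905
fence c 619.1 51.4 size 22.0 105.7 ang 5.3 z 49.1 n 478
standtop c 604.9 -188.9 size 112.6 42.7 ang 2.6 z 29.0 n 488
grip c 602.7 -189.3 size 43.3 14.2 ang 4.0 z 84.5 n 95
steel c 602.2 -186.7 size 66.0 9.8 ang 7.3 z 49.5 n 220
modbody c 447.8 -198.7 size 72.5 71.9 ang 88.9 z 21.1 n 450
modsink c 447.8 -198.0 size 33.4 51.0 ang 87.3 z 54.1 n 294
[[0.931, 0.364, -0.0], [0.364, -0.931, -0.0], [-0.0, 0.0, -1.0]] [-0.24382786  0.53067581 -0.08587095] 0.0916325646013947
```

```bash
cat >> h.py <<'E'
def Rd(deg):
    c,s=np.cos(np.radians(deg)),np.sin(np.radians(deg));return np.array([[c,s,0],[s,-c,0],[0,0,-1.]])
def wlook(name):
    T=tool();p,d=viewer.read_camera("wrist");cv2.imwrite(f"pics/{name}.png",p[:,:,::-1]);np.savez(name+".npz",p=p,d=d,T=T);return wrist_cloud(T,p,d),d
E
python3 - <<'E'
from b import *
for y in(6.3,96.3,-83.7,186.3): 
    q=solver.inverse_kinematics([.574,.068,.07],Rd(y)); print(y,None if q is None else np.round(q,2))
env.reach([.5,.06,.25],Rd(6.3)); print(env.sense()["t"],env.sense()["joint_positions"].round(2))
P,d=wlook("wf"); report(P,d); print([(r["at"],r["score"]) for r in tip_of("wrist","slot")])
env.reach([.58,-.19,.2],Rd(2)); print(env.sense()["t"])
P,d=wlook("ws"); report(P,d)
E
```

```text
6.3 [ 0.12  0.57 -0.38  1.87  0.3   0.76 -1.88]
96.3 [ 0.28  0.62 -0.59  1.85  0.47  0.81 -0.46]
-83.7 [-1.03  1.04  1.34  1.94 -1.12  1.19 -2.28]
186.3 [ 0.37  0.67 -0.73  1.85  0.59  0.85  1.03]
4.2417 [ 0.38  0.25 -0.65  1.88  0.17  1.06 -1.8 ]
fixtop c 554.3 61.3 size 149.9 151.2 ang 6.4 z 30.6 n 13129
fence c 620.6 50.8 size 21.1 104.5 ang 6.6 z 50.6 n 1530
standtop c 605.3 -189.6 size 110.6 42.3 ang 2.1 z 30.6 n 1363
grip c 604.0 -189.6 size 43.7 15.3 ang 0.1 z 86.2 n 346
steel c 603.9 -186.2 size 65.1 3.5 ang 1.5 z 49.9 n 393
modbody c 449.1 -198.3 size 71.1 70.7 ang 89.0 z 22.6 n 821
modsink c 449.4 -198.9 size 32.3 50.2 ang 88.0 z 55.5 n 666
[]
5.3833
fixtop c 553.7 61.0 size 150.4 152.2 ang 6.4 z 30.6 n 9390
fence c 620.5 50.4 size 20.7 105.6 ang 6.5 z 50.5 n 1163
standtop c 605.6 -190.7 size 109.3 39.3 ang 1.7 z 30.6 n 2803
grip c 604.1 -190.0 size 43.2 13.6 ang 2.1 z 86.4 n 717
steel c 632.3 -186.3 size 3.5 12.8 ang 64.1 z 42.9 n 12
modbody c 456.7 -199.2 size 70.6 56.8 ang 89.6 z 22.6 n 1390
modsink c 463.3 -199.7 size 23.7 29.9 ang 1.5 z 56.5 n 270
```

Run:
```python
from b import *
f=np.load("wf.npz");P=wrist_cloud(f["T"],f["p"],f["d"]);g=f["p"].max(-1)
a=np.radians(6.4);R=np.array([[np.cos(a),-np.sin(a)],[np.sin(a),np.cos(a)]])
L=(P[...,:2]-[.5538,.0608])@R*1000
m=(abs(L[...,0])<60)&(abs(L[...,1]-50)<16)&(f["d"]>0)&(g<70)
q=L[m];print(cv2.minAreaRect(q.astype(np.float32)),len(q),np.percentile(q,[1,5,50,95,99],axis=0).round(1).tolist())
cv2.imwrite("pics/wf2.png",cv2.resize(f["p"][:,:,::-1],(800,600)))
env.movel([.6041,-.1902,.12],Rd(2)); env.movel([.6041,-.1902,.055],rate=.1)
effector.grasp(40); s=env.sense(); print(s["gripper_width"],s["grasp_force"],s["wrist_force"],s["ee_pos"],s["t"])
env.movel([.6041,-.1902,.13],rate=.12); s=env.sense(); print(s["gripper_width"],s["wrist_force"],s["t"])
```

```text
((-0.5091896057128906, 50.02599334716797), (118.96212005615234, 31.985322952270508), 0.05571857839822769) 14864 [[-58.5, 34.6], [-53.5, 36.8], [-31.2, 55.3], [-22.2, 64.3], [19.4, 65.7]]
0.013958846476632852 39.99903380870819 [-0.14544707 -1.15659092  0.08150052] [ 0.60402009 -0.19051958  0.05492104] 8.1
0.01373694436709497 [ 0.34335351 -0.45173483 -1.74087119] 8.875
```

View pics/wf2.png

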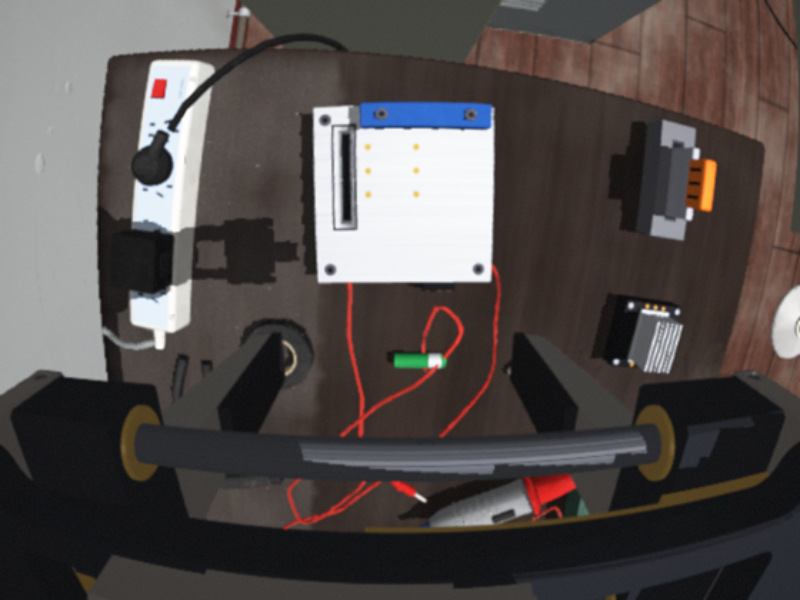

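Run:
```python
from b import *
f=np.load("wf.npz");P=wrist_cloud(f["T"],f["p"],f["d"]);g=f["p"].max(-1)
a=np.radians(6.4);R=np.array([[np.cos(a),-np.sin(a)],[np.sin(a),np.cos(a)]])
L=(P[...,:2]-[.5538,.0608])@R*1000
z=P[...,2]
m=(abs(L[...,0]-15)<52)&(abs(L[...,1]-50)<16)&(z>.027)&(z<.034)&(g<90)
q=L[m];print(cv2.minAreaRect(q.astype(np.float32)),len(q))
t=np.array([.5538,.0608])+R@np.array([.015,.050]); print(t)
env.movel([.604,-.19,.19],rate=.2)
env.reach([*t,.17],Rd(6.4)); env.movel([*t,.09]); s=env.sense();print(s["ee_pos"],s["wrist_force"],s["t"])
wlook("wi"); cv2.imwrite("pics/wi2.png",cv2.imread("pics/wi.png"))
p,_=viewer.read_camera("side");cv2.imwrite("pics/si.png",cv2.resize(p[150:330,140:340,::-1],(800,720)[:1]+(600,)))
```

```text
((40.05982208251953, 45.12217712402344), (61.73239517211914, 23.27834701538086), 20.476430892944336) 31
[0.56313307 0.11216043]
[0.56387112 0.1120002  0.09055755] [ 0.06307142  0.4889705  -0.57125619] 11.175
```

View pics/si.png

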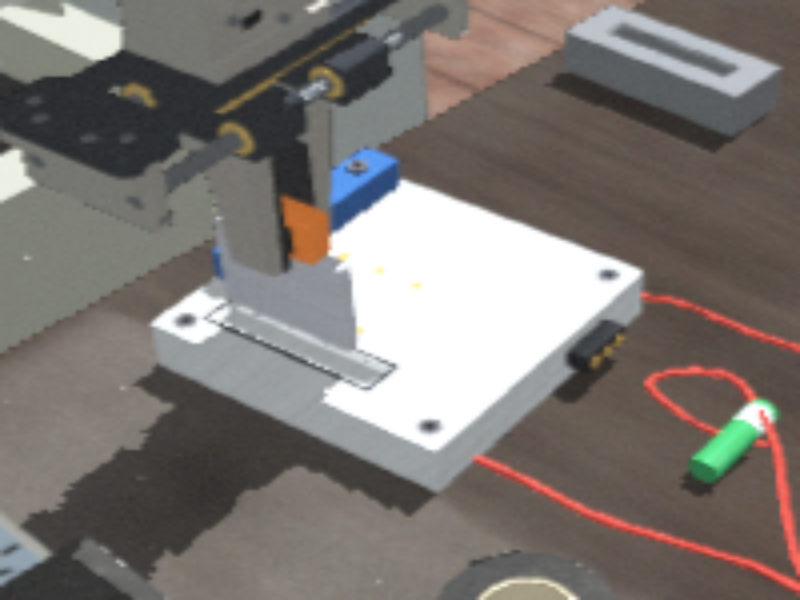

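The crop shows the blade hanging upright above the slot ring, which runs from (210,315) to (390,375), and parallel to it. I'll insert it now while watching the force.

Run:
```python
from b import *
t=np.array([.5631,.1122]); R=Rd(6.4)
f0=np.array(env.sense()["wrist_force"])
for z in(.084,.080,.077,.074,.070,.066,.062,.059,.057,.0555,.0545):
    env.movel([*t,z],R,rate=.03); s=env.sense(); f=np.array(s["wrist_force"])-f0; print(z,s["ee_pos"].round(4),f.round(1),round(s["t"],2))
    if f[2]>12 or np.hypot(f[0],f[1])>25: print("stop");break
```

```text
0.084 [0.563  0.1121 0.084 ] [ 0.8 -0.4 -0.4] 11.62
0.08 [0.5629 0.1122 0.0797] [-1.2 -0.   1.3] 11.91
0.077 [0.5629 0.1122 0.0768] [-0.6 -0.9 -0.2] 12.16
0.074 [0.5629 0.1122 0.0738] [-0.  -0.9  0.4] 12.41
0.07 [0.5629 0.1121 0.0697] [-0.3  0.2  0.6] 12.69
0.066 [0.5629 0.1121 0.0657] [-0.6 -0.7 -0.8] 12.97
0.062 [0.5629 0.1122 0.0617] [-0.8 -0.4 -0.6] 13.26
0.059 [0.5629 0.1122 0.0588] [-0.1 -0.3 -1. ] 13.51
0.057 [0.563  0.1122 0.0569] [-0.3  0.  -0.3] 13.76
0.0555 [0.563  0.1122 0.0554] [-0.1 -0.4 -0.3] 14.01
0.0545 [0.5633 0.1123 0.0549] [-1.4 -0.5  4.8] 14.26
```

Run:
```python
from b import *
effector.release(); env.pause(.2); env.movel([.5631,.1122,.16],rate=.15)
env.reach([.43,-.2,.22],Rd(-2)); P,d=wlook("wm"); report(P,d); print(env.sense()["t"])
for z0,z1 in((.075,.092),): print("blade grip",box(P,d,(.563,.112),.05,z0,z1))
p,d=viewer.read_camera("side");P=unproject("side",p,d);print("side blade",box(P,d,(.563,.112),.05,.078,.092));np.savez("side1.npz",p=p,d=d)
p,d=viewer.read_camera("scene");P=unproject("scene",p,d);print("scene blade",box(P,d,(.563,.112),.05,.078,.092))
```

```text
fixtop c 553.5 60.9 size 150.5 152.7 ang 6.3 z 30.5 n 8865
fence c 615.3 61.1 size 48.4 128.0 ang 23.3 z 50.4 n 1103
standtop c 597.6 -190.5 size 94.4 40.6 ang 1.3 z 30.5 n 2296
grip None
steel None
modbody c 449.0 -198.9 size 69.3 70.1 ang 89.1 z 22.6 n 2146
modsink c 448.7 -198.9 size 29.1 49.6 ang 88.7 z 56.4 n 665
17.8667
blade grip c 562.8 112.5 size 44.1 15.2 ang 6.5 z 85.1 n 439
side blade c 561.3 114.2 size 42.8 14.7 ang 5.5 z 84.5 n 224
scene blade c 562.9 110.0 size 46.2 13.9 ang 6.3 z 83.9 n 107
```

Run:
```python
from b import *
c=[.4489,-.1989]
env.movel([*c,.1],Rd(-1.1)); env.movel([*c,.0305],rate=.08); print(env.sense()["wrist_force"])
effector.grasp(50); s=env.sense(); print(s["gripper_width"],s["grasp_force"],s["wrist_force"],s["ee_pos"],s["t"])
env.movel([*c,.16],rate=.15); env.pause(.2); s=env.sense(); print(s["gripper_width"],s["wrist_force"],s["t"])
a=np.radians(6.4);R=np.array([[np.cos(a),-np.sin(a)],[np.sin(a),np.cos(a)]])
t=np.array([.5537,.0609])+R@[.013,.004]
env.reach([*t,.17],Rd(96.4)); env.movel([*t,.085]); env.pause(.4); s=env.sense(); print(s["ee_pos"],s["joint_positions"].round(2),s["wrist_force"],s["t"])
for n in("side","scene"):
    p,d=viewer.read_camera(n);P=unproject(n,p,d);np.savez(n+"2.npz",p=p,d=d);cv2.imwrite(f"pics/{n}2.png",p[:,:,::-1])
s=np.load("side2.npz")["p"];cv2.imwrite("pics/m2.png",cv2.resize(s[130:310,150:350,::-1],(800,600)))
```

```text
[0.94656699 0.41170829 0.11181995]
0.02994454382457827 49.99998092651367 [-0.23654646 -0.31095763 -0.11208741] [ 0.4489385  -0.19907581  0.03052814] 20.9
0.029849338456528016 [ 0.26501754 -0.59597089 -1.61856572] 22.1167
[0.56640104 0.06628097 0.08538852] [ 0.42  0.66 -0.8   1.86  0.6   0.88 -0.56] [ 0.35438029 -0.27770942 -2.24388858] 24.35
```

View pics/m2.png

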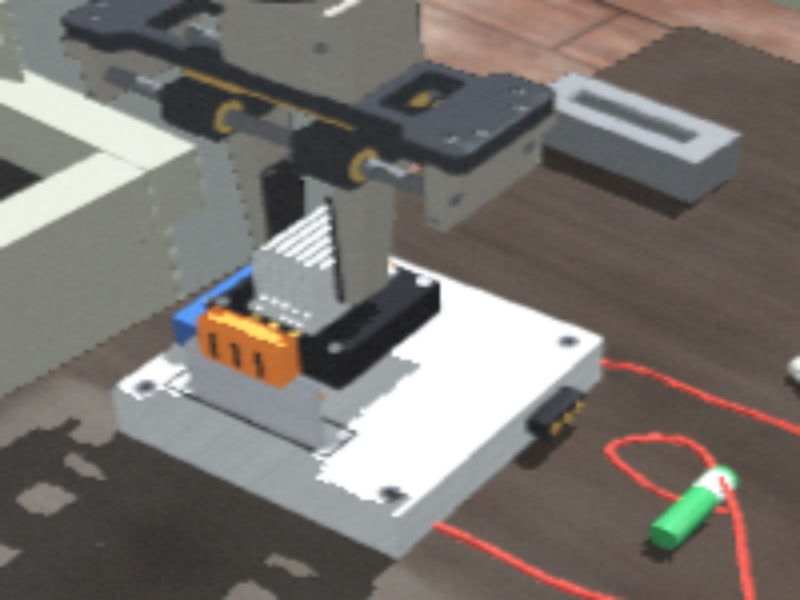

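The module is held level above the seat and square to the fixture, clear of the blade grip at (250,345). The blade is standing fully in its slot. Next I'll lower the module and press it home.

```bash
cat > push.py <<'E'
from b import *
a=np.radians(6.4);R=np.array([[np.cos(a),-np.sin(a)],[np.sin(a),np.cos(a)]]);O=np.array([.5537,.0609]);RR=Rd(96.4)
def go(l,z,rate=.02):
    env.movel([*(O+R@np.array(l)),z],RR,rate=rate); env.pause(.1)
    S=[env.sense()]
    for _ in range(3): env.pause(.03);S.append(env.sense())
    f=np.mean([s["wrist_force"] for s in S],0); e=S[-1]["ee_pos"]
    return np.r_[R.T@f[:2],f[2]], np.r_[R.T@(e[:2]-O),e[2]]*1000, S[-1]["t"], np.mean([s["moment"] for s in S],0)
E
python3 - <<'E'
from push import *
l=[.013,.004]; z=.085
f0,e,t,m=go(l,.064); print(f0,e,t)
for z in(.0625,.0615,.061,.0605,.060,.0595):
    f,e,t,m=go(l,z); print(z,(f-f0).round(1),e.round(1),round(t,2))
    if f[2]-f0[2]>2.5: break
print("x")
for x in(.016,.018,.0185,.019,.0195,.020,.0205,.021,.0215):
    l[0]=x; f,e,t,m=go(l,z); print(x,(f-f0).round(1),e.round(2),round(t,2),m.round(2))
    if f[0]-f0[0]<-7: break
np.savez("st.npz",l=l,z=z,f0=f0)
E
```

```text
[ 0.24375515  0.15041913 -2.52734253] [13.06210431  3.96399917 64.11178602] 25.85
0.0625 [ 0.  -0.2  0.2] [13.   4.  62.5] 26.3
0.0615 [-0.2  0.2  0.8] [13.   4.  61.5] 26.75
0.061 [-0.6  0.   0.1] [13.  4. 61.] 27.2
0.0605 [ 0.1 -0.3  2. ] [13.1  4.  60.6] 27.65
0.06 [-2.2 -0.6  8. ] [13.1  4.  60.6] 28.1
x
0.016 [-2.9 -0.4  8.5] [15.89  4.2  60.57] 28.6 [-0.17  0.51 -0.02]
0.018 [-3.6 -0.1  9.1] [17.76  4.27 60.58] 29.05 [-0.13  0.55 -0.04]
0.0185 [-4.8 -0.5 10.2] [17.82  4.25 60.62] 29.5 [-0.18  0.88 -0.03]
0.019 [-5.  -0.7 10.2] [18.32  4.27 60.6 ] 29.95 [-0.15  0.83  0.  ]
0.0195 [-4.6 -0.3 10.6] [18.84  4.32 60.6 ] 30.4 [-0.13  0.84  0.02]
0.02 [-4.8 -0.3 10.2] [19.35  4.37 60.61] 30.85 [-0.14  0.83  0.02]
0.0205 [-4.6 -0.5  9.9] [19.85  4.36 60.6 ] 31.3 [-0.14  0.86  0.02]
0.021 [-4.5 -0.1  9.9] [20.35  4.35 60.61] 31.75 [-0.14  0.84  0.  ]
0.0215 [-5.  -0.6 10.5] [20.86  4.36 60.61] 32.2 [-0.13  0.83  0.01]
```

Run:
```python
from push import *
S=np.load("st.npz");f0=S["f0"]; l=[.0215,.004]; z=.0604
f,e,t,m=go(l,z); print(z,(f-f0).round(1),e.round(2),round(t,2))
for x in np.arange(.022,.0256,.0005):
    l[0]=x; f,e,t,m=go(l,z); print(x.round(4),(f-f0).round(1),e.round(2),round(t,2),m.round(2))
    if f[0]-f0[0]<-8: break
np.savez("st.npz",l=l,z=z,f0=f0)
```

```text
0.0604 [-4.3  0.5  8.3] [20.91  4.35 60.61] 32.65
0.022 [-5.8  0.  10.2] [20.93  4.34 60.63] 33.1 [-0.1   1.13  0.03]
0.0225 [-7.5 -0.1 11.6] [20.96  4.3  60.65] 33.55 [-0.15  1.43  0.04]
0.023 [-9.2 -0.3 12.3] [20.99  4.33 60.65] 34.0 [-0.23  1.72  0.09]
```

Run:
```python
from push import *
S=np.load("st.npz");f0=S["f0"]; l=[.023,.004]; z=.0604
def s(): 
    f,e,t,m=go(l,z); f=f-f0; print(np.round(l,4),z,f.round(1),e.round(2),round(t,2),m.round(2),flush=True); return f
for z in(.0607,.0610):
    f=s()
    if f[2]<4: break
l[0]=.0227
for y in(.006,.008,.009,.010,.0105,.011,.0115,.012,.0125,.013):
    l[1]=y; f=s()
    if f[1]<-6: break
np.savez("st.npz",l=l,z=z,f0=f0)
```

```text
[0.023 0.004] 0.0607 [-7.7  0.2 10.9] [21.    4.31 60.67] 34.45 [-0.15  1.55  0.07]
[0.023 0.004] 0.061 [-7.3 -0.2  8.2] [20.97  4.32 60.66] 34.9 [-0.12  1.39  0.09]
[0.0227 0.006 ] 0.061 [-6.9 -3.2  9.2] [20.96  4.53 60.7 ] 35.35 [-0.78  1.25  0.05]
[0.0227 0.008 ] 0.061 [-7.3 -5.9 10.7] [20.94  5.06 60.82] 35.8 [-1.39  1.28  0.  ]
[0.0227 0.009 ] 0.061 [-7.2 -7.  11.5] [20.89  5.31 60.82] 36.25 [-1.72  1.33 -0.03]
```

Run:
```python
from push import *
S=np.load("st.npz");f0=S["f0"]
def s(l,z): 
    f,e,t,m=go(l,z); f=f-f0; print(np.round(l,4),z,f.round(1),e.round(2),round(t,2),m.round(2),flush=True); return f
s([.0205,.0075],.063)
s([.0203,.0085],.0615)
f=s([.0203,.0085],.0608)
if f[2]<1: f=s([.0203,.0085],.0606)
wlook("wp")
for y in(.0095,.0105):
    f=s([.0203,y],.0607)
    if f[1]<-5: break
n=np.load("wp.npz");cv2.imwrite("pics/wp2.png",n["p"][:,:,::-1])
p,d=viewer.read_camera("side");cv2.imwrite("pics/m3.png",cv2.resize(p[130:310,150:350,::-1],(800,600)))
```

```text
[0.0205 0.0075] 0.063 [ 0.2 -0.1  0.2] [20.58  7.86 62.82] 36.77 [-0.03 -0.09 -0.02]
[0.0203 0.0085] 0.0615 [-0.2  0.2  0.2] [20.35  8.52 61.51] 37.22 [-0.03 -0.08  0.02]
[0.0203 0.0085] 0.0608 [-0.5 -0.   0.5] [20.31  8.48 60.81] 37.67 [-0.05 -0.1   0.01]
[0.0203 0.0085] 0.0606 [-0.4  0.   0.4] [20.34  8.52 60.62] 38.12 [-0.03 -0.13 -0.  ]
[0.0203 0.0095] 0.0607 [ 0.  -0.1  0.7] [20.28  9.51 60.68] 38.62 [-0.04 -0.11  0.01]
[0.0203 0.0105] 0.0607 [-0.1 -1.3  0.1] [20.32 10.28 60.68] 39.07 [-0.3  -0.13  0.04]
```

View pics/m3.png

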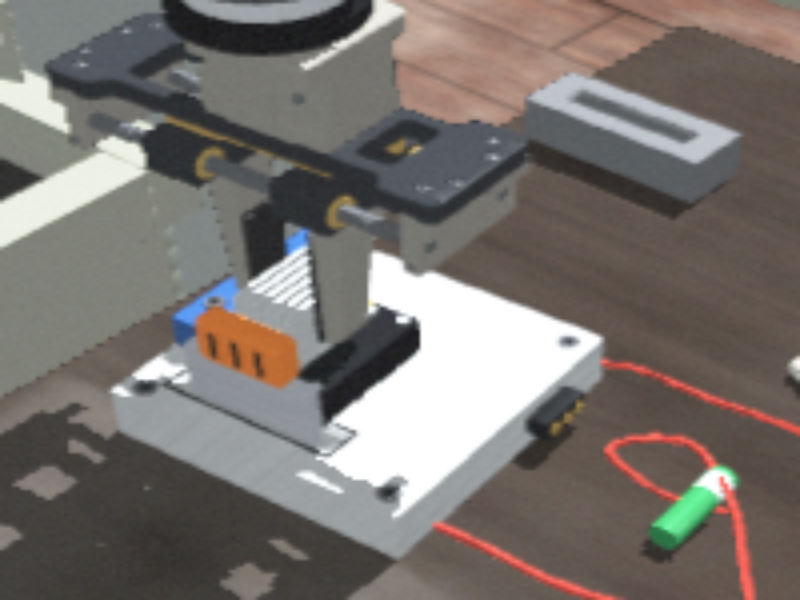

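Run:
```python
from push import *
S=np.load("st.npz");f0=S["f0"]
def s(l,z): 
    f,e,t,m=go(l,z); f=f-f0; print(np.round(l,4),z,f.round(1),e.round(2),round(t,2),m.round(2),flush=True); return f
for z in(.0605,.0604): 
    f=s([.0203,.0103],z)
    if f[2]>1.5: break
y=.0103
while y<.0155:
    y+=.0006; f=s([.0203,y],z)
    if f[1]<-9: break
x=.0206
while x<.0245 and f[0]>-9:
    x+=.0006; f=s([x,y],z)
np.savez("st.npz",l=[x,y],z=z,f0=f0)
```

```text
[0.0203 0.0103] 0.0605 [-1.  -1.3  2.3] [20.32 10.2  60.62] 39.57 [-0.36  0.02  0.05]
[0.0203 0.0109] 0.0605 [-1.6 -3.5  5.4] [20.32 10.36 60.63] 40.02 [-0.96  0.12  0.08]
[0.0203 0.0115] 0.0605 [-1.3 -5.5  6.2] [20.35 10.43 60.64] 40.47 [-1.31  0.12  0.12]
[0.0203 0.0121] 0.0605 [-2.  -6.8  7.1] [20.37 10.46 60.7 ] 40.92 [-1.59  0.2   0.11]
[0.0203 0.0127] 0.0605 [-2.2 -7.7  7.9] [20.37 10.52 60.73] 41.37 [-1.84  0.18  0.18]
[0.0203 0.0133] 0.0605 [-1.9 -8.6  8.6] [20.39 10.58 60.76] 41.82 [-2.05  0.18  0.18]
[0.0203 0.0139] 0.0605 [-2.6 -9.3  8.9] [20.38 10.65 60.8 ] 42.27 [-2.29  0.19  0.17]
[0.0212 0.0139] 0.0605 [-5.2 -9.9 11.3] [20.51 10.68 60.81] 42.72 [-2.36  0.69  0.2 ]
[0.0218 0.0139] 0.0605 [ -6.4 -10.2  12.8] [20.54 10.65 60.8 ] 43.17 [-2.39  1.02  0.19]
[0.0224 0.0139] 0.0605 [ -7.7 -10.1  14.2] [20.7  10.67 60.82] 43.62 [-2.44  1.33  0.23]
[0.023  0.0139] 0.0605 [-9.1 -9.7 15.1] [20.89 10.69 60.85] 44.07 [-2.47  1.65  0.24]
```

Run:
```python
from push import *
S=np.load("st.npz");f0=S["f0"]
def s(l,z): 
    f,e,t,m=go(l,z); f=f-f0; print(np.round(l,4),z,f.round(1),e.round(2),round(t,2),m.round(2),flush=True); return f
x,y,z=.0235,.0141,.0610
f=s([x,y],z)
for _ in range(7):
    if f[2]>7: z+=.0005
    if f[0]>-13: x+=.0006
    if f[1]>-12: y+=.0006
    f=s([x,y],z)
np.savez("st.npz",l=[x,y],z=z,f0=f0)
p,d=viewer.read_camera("side");P=unproject("side",p,d);np.savez("side4.npz",p=p,d=d);q,e=viewer.read_camera("scene");np.savez("scene4.npz",p=q,d=e)
cv2.imwrite("pics/m4.png",np.vstack([cv2.resize(p[150:310,150:350,::-1],(375,300)),cv2.resize(q[140:260,200:350,::-1],(375,300))]))
```

```text
[0.0235 0.0141] 0.061 [-9.  -9.4 13.5] [21.01 10.74 60.92] 44.52 [-2.5   1.61  0.24]
[0.0241 0.0147] 0.0615 [ -9.2 -10.5  11.7] [21.03 10.82 60.99] 44.97 [-2.73  1.68  0.26]
[0.0247 0.0153] 0.062 [-10.  -11.   10.6] [21.06 10.93 61.1 ] 45.42 [-2.92  1.79  0.24]
[0.0253 0.0159] 0.0625 [-10.2 -11.7   9.2] [21.11 11.01 61.21] 45.87 [-3.13  1.9   0.18]
[0.0259 0.0165] 0.063 [-10.7 -12.2   8.1] [21.15 11.08 61.31] 46.32 [-3.36  1.99  0.17]
[0.0265 0.0165] 0.0635 [-10.8 -12.    6.3] [21.15 11.13 61.35] 46.77 [-3.31  2.12  0.16]
[0.0271 0.0165] 0.0635 [-12.7 -12.4   7.8] [21.14 11.1  61.36] 47.22 [-3.36  2.45  0.15]
[0.0277 0.0165] 0.064 [-13.  -11.8   6.6] [21.2  11.09 61.45] 47.67 [-3.33  2.61  0.15]
```

View pics/m4.png

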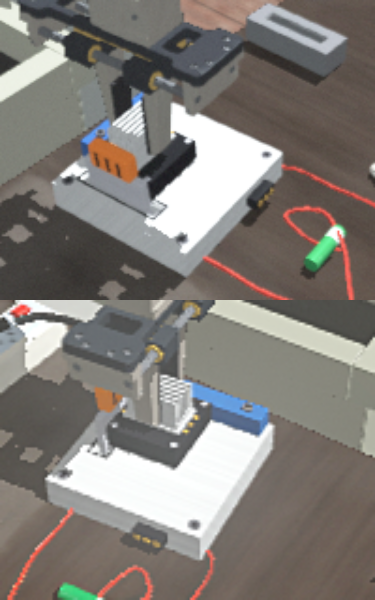

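Both views show the module in the corner against the fence and blade. I'll check flatness and tool tilt in numbers.

Run:
```python
from push import *
s=env.sense();print("rot err deg",np.degrees(cv2.Rodrigues(RR.T@s["tcp_rot"])[0].ravel()).round(2),s["gripper_width"],s["grasp_force"],s["t"])
for n in("side","scene"):
    f=np.load(n+"4.npz");P=unproject(n,f["p"],f["d"]);L=np.dstack([(P[...,:2]-O)@R,P[...,2:]])*1000;g=f["p"].max(-1)
    for nm,m in(("body",(abs(L[...,0]-20)<34)&(abs(L[...,1]-11)<34)&(L[...,2]>45)&(L[...,2]<56.5)&(g<110)),
                ("seat",(L[...,0]<-18)&(abs(L[...,0])<70)&(abs(L[...,1])<65)&(abs(L[...,2]-30)<4)&(g>150))):
        q=L[m&(f["d"]>0)]
        if len(q)<20: print(n,nm,len(q));continue
        A=np.c_[q[:,:2]-[20,11],np.ones(len(q))]
        for _ in range(4):
            c=np.linalg.lstsq(A,q[:,2],rcond=None)[0];r=q[:,2]-A@c;k=abs(r)<2.5*np.median(abs(r))+.2;A,q=A[k],q[k]
        print(n,nm,"slopes deg",np.degrees(c[:2]).round(2),"z",c[2].round(2),len(q),"std",r.std().round(2),cv2.minAreaRect(q[:,:2].astype(np.float32)))
```

```text
rot err deg [ 0.83 -0.52  0.13] 0.029560332304043598 50.004987716674805 47.7667
side body slopes deg [-1.8  -0.42] z 51.71 217 std 0.77 ((-5.500392913818359, 10.806400299072266), (18.703676223754883, 63.79878616333008), 2.3914341926574707)
side seat slopes deg [-0.22 -0.06] z 29.12 1461 std 0.76 ((-43.983673095703125, 0.043975830078125), (129.77059936523438, 51.9520378112793), 89.98275756835938)
scene body slopes deg [-0.06 -0.69] z 51.95 192 std 1.02 ((19.94710922241211, 11.116666793823242), (67.37805938720703, 67.99983215332031), 89.47652435302734)
scene seat slopes deg [ 0.01 -0.07] z 29.02 925 std 0.93 ((-44.03255081176758, 0.27446746826171875), (129.2845001220703, 51.8249397277832), 89.72358703613281)
```

Run:
```python
import push
from push import *
S=np.load("st.npz");f0=S["f0"]; x,y=S["l"]; z=float(S["z"]); c=np.zeros(3)
def err(): return cv2.Rodrigues(RR.T@env.sense()["tcp_rot"])[0].ravel()
for i in range(8):
    e=err(); c-=e*(.6 if i<6 else .3)
    push.RR=RR@cv2.Rodrigues(c)[0]
    f,p,t,m=go([x,y],z); f=f-f0
    print(np.round([x*1e3,y*1e3,z*1e3],2),f.round(1),p.round(2),"err",np.degrees(err()).round(2),round(t,2),flush=True)
    np.savez("st.npz",l=[x,y],z=z,f0=f0,c=c)
    if f[2]>7: z+=.0004
    elif f[2]<3: z-=.0004
    x+=.0005*((f[0]>-11)*1-(f[0]<-15)*1); y+=.0005*((f[1]>-11)*1-(f[1]<-15)*1)
```

```text
[27.7 16.5 64. ] [-11.8 -12.2   4.3] [21.09 11.03 61.13] err [ 0.35 -0.21  0.04] 48.22
[27.7 16.5 64. ] [-11.7 -11.7   4.1] [21.07 10.95 61.05] err [ 0.14 -0.09  0.02] 48.67
[27.7 16.5 64. ] [-11.6 -11.4   3.2] [21.06 10.95 60.99] err [ 0.06 -0.03  0.01] 49.12
[27.7 16.5 64. ] [-11.5 -11.5   3.4] [21.05 10.96 60.98] err [ 0.03 -0.01  0.01] 49.57
[27.7 16.5 64. ] [-11.6 -11.9   3.5] [21.03 10.96 60.96] err [ 0.01 -0.   -0.  ] 50.02
[27.7 16.5 64. ] [-11.3 -11.8   3.5] [21.06 10.93 61.  ] err [ 0. -0.  0.] 50.47
[27.7 16.5 64. ] [-11.3 -11.8   3.6] [21.04 10.93 60.97] err [ 0. -0.  0.] 50.92
[27.7 16.5 64. ] [-11.6 -11.4   3.6] [21.03 10.95 60.96] err [0. 0. 0.] 51.37
```

Run:
```python
import push
from push import *
S=np.load("st.npz");f0=S["f0"]; x,y=S["l"]; z=float(S["z"]); c=S["c"].copy()
def err(): return cv2.Rodrigues(RR.T@env.sense()["tcp_rot"])[0].ravel()
for i in range(5):
    z-=.0004; c-=err()*.7
    push.RR=RR@cv2.Rodrigues(c)[0]
    f,p,t,m=go([x,y],z); f=f-f0
    print(np.round(z*1e3,2),f.round(1),p.round(2),"err",np.degrees(err()).round(2),round(t,2),flush=True)
    np.savez("st.npz",l=[x,y],z=z,f0=f0,c=c)
    if f[2]>8: break
```

```text
63.6 [-12.9 -12.2   6.3] [21.02 10.9  60.9 ] err [-0.   -0.02 -0.  ] 51.82
63.2 [-13.8 -12.4   9. ] [21.03 10.88 60.83] err [-0.   -0.02  0.  ] 52.27
```

```bash
python3 -c "
from station import *
print(workorder.finish_job())"
```

```text
the job is handed in; nothing more can be done
None
```

I handed the job in at about 52 s: the blade is fully down in the slot and released, and the module is held in the corner at about 14 N towards the fence and 12 N towards the blade (wrist readings, which include some seat friction); by the last readings it sits about 0.2 mm high, so it may be tilted slightly.

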